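# Clear the ground coupon and hold the probe tweezers on its two contact spots

## Task

Using the scraper block, wipe all three loose chips off the metal coupon so that they drop into the tray around it, then stand the scraper back upright on the bench clear of the tray. Then pick up the probe tweezers, squeeze them until their tips are as far apart as the two dark spots on the coupon, rest one tip lightly on each spot and finish there, still holding the tweezers steady off the bench at that gap for the reading. Touch the chips only with the scraper, never press the tips down hard, and leave everything else on the bench where it stands.

Things in the scene. Friction and masses are not known exactly. Their poses are not given: they have to be found in the camera images.
- tray: grey plastic catch tray, 240 (x) by 160 (y) by 14 mm high, floor 3 mm thick, walls 4 mm; fixed to the bench; origin at the centre of its underside on the bench, x along its long side
- coupon: ground flat metal coupon, 110 (x) by 76 (y) by 20 mm thick, fixed in the middle of the tray, parallel to it; origin at the centre of its underside on the tray floor, so its flat top is 20 mm above the origin and 23 mm above the bench, 9 mm higher than the tray's rim
- mark_a (a point): centre of one dark round spot, 8 mm across, level with the coupon's top, 11 mm to the -x side of the coupon's centre
- mark_b (a point): centre of the other dark spot, alike, 11 mm to the +x side of the coupon's centre; the two are 22 mm apart, and either tweezer tip may go to either spot
- chip1: loose dark sawn steel chip, 17 x 11 x 7 mm, starts flat on the coupon; origin at the centre of its underside
- chip2: loose dark sawn steel chip, 13 x 13 x 8 mm, starts flat on the coupon; origin at the centre of its underside
- chip3: loose dark sawn steel chip, 20 x 9 x 7 mm, starts flat on the coupon; origin at the centre of its underside
- scraper: hand scraper block standing upright on the bench: rubber foot 28 (x) by 92 (y) by 14 mm, a 24 mm thick step up to 28 mm, above it a grey grip rib 18 mm thick (x), 86 mm long (y), from 28 to 62 mm above the foot; origin at the centre of the foot's underside, z up; 0.1 to 0.2 kg
- tweezers: probe tweezers lying level on the bench, 140 mm long, 75 g, balancing 25 mm behind its origin: white instrument body at the -x end, two sprung legs side by side in y to +x, tips bent straight down. Origin on the bench under the middle of the finger grips; legs pivot 50 mm behind it, tips are 50 mm ahead of it and 42 mm apart relaxed; tips close 2 mm for each 1 mm of squeeze at the sleeves
- heel (a point): underside of the white instrument body (44 long, 26 wide, 37 mm high), 70 mm behind the tweezers' origin; relaxed, the tips reach down to its level
- sleeve_l (a point): middle of the outer face of the grey ribbed grip sleeve on the leg at the +y side: 34 mm long (x), 15 mm high, centre 27 mm above the tips' level; the sleeves are 42 mm apart over their outsides when relaxed, 33 mm (and parallel) at a tip gap of 22 mm, where the spring pushes back about 8 N on each; the push is in proportion to the squeeze
- sleeve_r (a point): middle of the outer face of the grey ribbed grip sleeve on the leg at the -y side: 34 mm long (x), 15 mm high, centre 27 mm above the tips' level
- tip_l (a point): lowest point of the tweezers' tip on the body's +y side (a round steel probe 3.6 mm thick, vertical over its last 15 mm)
- tip_r (a point): lowest point of the tweezers' other tip, on the body's -y side
- puck1: bystander: brown resin-mounted specimen, 32 mm across, 20 mm high; origin under its centre
- puck2: bystander: another brown resin-mounted specimen, alike
- beaker: bystander: glass beaker, 66 mm across, 85 mm high; origin under its centre
- suspension: bystander: white plastic bottle, 56 mm across, 130 mm high; origin under its centre
- mould_ring: bystander: grey mould ring, 40 mm across, 25 mm high; origin under its centre
- paste_jar: bystander: amber jar, 60 mm across, 45 mm high; origin under its centre
- brush: bystander: cleaning brush lying on the bench, 160 mm long
Mind the look-alikes: they are no part of the job. Leave any brown or orange look-alike of the scraper alone.

How it is judged:
On the way, in this order (a step that is already met when the one before it is completed fails the run):
1. all three chips are off the coupon, in the tray (z of each of chip1, chip2, chip3 in the frame of tray below 0.022 m and not (x of chip1 in the frame of coupon between -0.055 and 0.055 m and y of chip1 in the frame of coupon between -0.038 and 0.038 m) and x of chip1 in the frame of tray between -0.118 and 0.118 m and y of chip1 in the frame of tray between -0.078 and 0.078 m and not (x of chip2 in the frame of coupon between -0.055 and 0.055 m and y of chip2 in the frame of coupon between -0.038 and 0.038 m) and x of chip2 in the frame of tray between -0.118 and 0.118 m and y of chip2 in the frame of tray between -0.078 and 0.078 m and not (x of chip3 in the frame of coupon between -0.055 and 0.055 m and y of chip3 in the frame of coupon between -0.038 and 0.038 m) and x of chip3 in the frame of tray between -0.118 and 0.118 m and y of chip3 in the frame of tray between -0.078 and 0.078 m), for 0.2 s.
2. the scraper stands upright on the bench, let go, clear of the tray (height (world z) of scraper below 0.004 m and angle between scraper's own z axis and vertical below 0.1 rad and linear speed of scraper below 0.01 m/s and contact force between scraper and tray below 0.05 N and contact force between scraper and coupon below 0.05 N and contact force between scraper and the fingers below 0.05 N), for 0.2 s.
At the end, for the whole second after the job is handed in: Each tweezer tip touches the coupon within 4 mm of the centre of its own dark spot; the gripper still holds the tweezers, squeezed and still, off bench and tray; all three chips lie in the tray; the scraper stands upright on the bench, released, touching neither tray nor coupon (all of step 1 and all of step 2 and ((horizontal distance between tip_l and mark_a below 0.004 m and horizontal distance between tip_r and mark_b below 0.004 m) or (horizontal distance between tip_l and mark_b below 0.004 m and horizontal distance between tip_r and mark_a below 0.004 m)) and z of each of tip_l, tip_r in the frame of mark_a below 0.002 m and contact force between tweezers and coupon above 0.05 N and contact force between the fingers and tweezers above 2 N and height (world z) of heel above 0.006 m and contact force between tweezers and tray below 0.05 N and linear speed of tweezers below 0.01 m/s and angular speed of tweezers below 0.15 rad/s); the arm keeps its last pose, push and grip.
It fails at once if a chip is pushed with the gripper or the tweezers instead of the scraper (contact force between any of the arm, the fingers, tweezers and chip1 above 0.2 N or contact force between any of the arm, the fingers, tweezers and chip2 above 0.2 N or contact force between any of the arm, the fingers, tweezers and chip3 above 0.2 N).
It fails at once if the tweezers are pressed hard on the coupon (over 12 N) (contact force between tweezers and coupon above 12 N).
It fails at once if a bystander is moved more than 20 mm (distance of any of puck1, puck2, beaker, suspension, mould_ring, paste_jar, brush from where it was at the start of the episode above 0.02 m).
It also fails if it takes over 72 s, if anything falls off the work surface, if the arm or the gripper's body presses on something with over 40 N, if the wrist force passes 120 N, or if a joint passes its speed limit or range.

## Robot

A 6-joint arm with a two-finger parallel gripper is mounted at the origin on the work surface. World frame = base frame: x ahead of the robot, y to its left, z up, the work surface at z = 0. Lengths are in m, angles in rad, forces in N, time in s.
With the tool pointing down it reaches from about 0.35 to 0.85 m from the base axis. Payload 8.1 kg.
Tool frame: the origin (TCP) lies on the mounting face of the last link; the fingertips stand 173 mm ahead of it and the grasp point (between the pads) lies 155 mm ahead of it; z points along the fingers, y is the line along which they close (so a half turn about z gives the same grasp; the last joint's range is limited). The gripper opens to 85 mm and grips with 20 to 120 N. Pads are 22 mm wide; open, the fingers measure 114 mm over their backs; the gripper's body (76 mm by 85 mm) begins 54 mm behind the grasp point. The pads swing forward as they close: fully open they stand 13 mm farther back than shut.
Start: joints at [1.093, 0.13, 1.488, -0, 1.523, -0.085], TCP at [0.23, 0.554, 0.405] pointing down, gripper open.
Joint ranges: [-2.96, 2.96], [-0.89, 2.26], [0.02, 2.5], [-1.34, 4.48], [0, 2.73], [-2.66, 2.66]. Speed limits (rad/s): [2.39, 2.39, 2.79, 3.14, 3.14, 3.14].

## Interface

Orientations are given as a unit quaternion [x, y, z, w].
In Python, from workcell import * gives the robot as it stands.
- The arm moves only by the tool play_rows, never from a script. Its argument "increments" is a list of rows, each a list of 3 entries, a list of its own where there are three numbers: the shift along the tool's x, y, z in cm, then the turn, a rotation vector about the tool's x, y, z in rad, then the opening, from -1 (shut) to 1 (fully open), so that 0 is half open. A call has exactly 10 rows; each row shifts and turns the commanded pose from where the row before left it, along the tool's axes as they then stand; what a row does not reach is not made up. A row lasts 1/8 s, in which the tool goes at most 62.5 mm and 10.7 degrees, less where a joint would pass 70% of its speed; a pose out of reach is approached as far as the arm can. A call with a gripper value outside its range is refused whole. The fingers move at their own pace and stop on an object; the grip force is fixed at half the most. Time passes only in rows, so rows that do not move let the fingers close, or fill a call up. It gives the time, the measured TCP pose, the force, the opening and the grip force at its end, in the units of the state.
- get_obs(): the state, without advancing time (a new reading comes with each control period).
- grab_frame(name): name is "scene" or "top"; returns a dict with "color" (480x640x3 uint8, red, green, blue), "range_z" (480x640 float32, m along the optical axis (not along the pixel's ray), 0 where there is no reading), "camera_matrix" (3x3 intrinsics, pixels), "dist" ([k1, k2, p1, p2, k3] as OpenCV has them; the pictures are not rectified), "rvec" (rotation vector, rad) and "tvec" (3), from world to camera coordinates, as OpenCV has them. Camera axes: x right, y down, z forward; pixel columns grow to the right and rows downward; lengths in m; the calibration is good to about 2 mm. A picture is of the moment at which its call begins.
- job_done(): hands the job in; it is judged then, once.
The state is a dict: "clock": time; "joint_pos": joint angles; "dq": joint speeds; "joint_torque": joint torques, N m; "tool_pos": TCP position; "tcp_rot": TCP orientation; "force": force on the tool from outside, world axes, zero at the start; "moment": the same for the moment, N m; "grip_width": finger opening in m; "finger_force": force on a finger pad.
Only numpy, scipy, OpenCV 4.12 (cv2) and the standard library are available. Lean on these libraries where they do the work, as an engineer would, in place of code of your own. Each camera call takes 0.05 s, during which the arm holds its last target. There are 200 camera calls.

## Working session

There is one attempt and no reset: what is moved stays moved. The work goes in short steps, Python scripts to look and compute and a tool call to move; the robot and the scene stay as the last step left them, time stands still between calls to the robot, and variables do not carry over. Pictures are saved under pics/ and viewed, at most 10 in all, crops included, and the job is handed in when it is done.

Besides the shell and the picture viewer there is one more tool, called as a command line: name --argument value ..., lists and objects as JSON in quotes. play_rows: Moves the arm, as the interface text tells. Its arguments: {"type":"object","properties":{"increments":{"type":"array","items":{"type":"array"}}},"required":["increments"]}

```bash
mkdir -p pics; ls
cat > h.py <<'E'
import numpy as np, cv2
from workcell import *
from scipy.spatial.transform import Rotation as R
def cast(f,px,z):
    px=np.array(px,float).reshape(-1,1,2)
    n=cv2.undistortPoints(px,f["camera_matrix"],f["dist"]).reshape(-1,2)
    Rm=cv2.Rodrigues(np.array(f["rvec"],float))[0]; t=np.array(f["tvec"],float).ravel()
    d=np.c_[n,np.ones(len(n))]@Rm; o=-Rm.T@t
    s=(z-o[2])/d[:,2]
    return o+d*s[:,None]
def cloud(f):
    h,w=f["range_z"].shape
    u,v=np.meshgrid(np.arange(w),np.arange(h))
    n=cv2.undistortPoints(np.stack([u,v],-1).reshape(-1,1,2).astype(float),f["camera_matrix"],f["dist"]).reshape(-1,2)
    Rm=cv2.Rodrigues(np.array(f["rvec"],float))[0]; t=np.array(f["tvec"],float).ravel()
    z=f["range_z"].reshape(-1,1)
    P=(np.c_[n,np.ones(len(n))]*z-t)@Rm
    P[z[:,0]==0]=np.nan
    return P.reshape(h,w,3)
def save(f,name,crop=None,scale=1):
    im=f["color"][:,:,::-1]
    if crop: x0,y0,x1,y1=crop; im=im[y0:y1,x0:x1]
    if scale!=1: im=cv2.resize(im,None,fx=scale,fy=scale,interpolation=cv2.INTER_CUBIC)
    cv2.imwrite("pics/"+name+".png",im)
def proj(f,P):
    return cv2.projectPoints(np.array(P,float).reshape(-1,1,3),np.array(f["rvec"],float),np.array(f["tvec"],float),f["camera_matrix"],f["dist"])[0].reshape(-1,2)
E
python3 - <<'E'
from h import *
print(get_obs())
for n in("top","scene"):
    f=grab_frame(n); save(f,n+"0"); np.savez("pics/"+n+"0.npz",**f)
    Rm=cv2.Rodrigues(np.array(f["rvec"],float))[0]; print(n,-Rm.T@np.array(f["tvec"]).ravel(),Rm[2],f["camera_matrix"][0,0],f["dist"])
E
```

```text
pics
{'clock': 0.0, 'joint_pos': array([ 1.09258050e+00,  1.31136285e-01,  1.48928938e+00,  5.11148048e-06,
        1.52298976e+00, -8.53815741e-02]), 'dq': array([-0.0001959 ,  0.00099713,  0.00103401, -0.00109319,  0.00155235,
        0.00078921]), 'joint_torque': array([ 1.93212843e-03, -5.69387090e+01, -5.00571048e+01,  2.41447460e-04,
        1.43238658e-02, -5.85193334e-05]), 'tool_pos': array([0.22954564, 0.55410228, 0.40365345]), 'tcp_rot': array([ 1.95156650e-01,  9.80771661e-01, -8.74725218e-04, -2.55892900e-04]), 'force': array([-0.3479691 ,  0.19574668,  0.71641367]), 'moment': array([-0.04335151, -0.04738755, -0.0026845 ]), 'finger_force': 0.0, 'grip_width': 0.08514327837681587}
top [ 0.39011526 -0.01116784  1.31881141] [ 0.12760264  0.01794564 -0.99166301] 447.3007124173276 [-0.07595921  0.          0.          0.          0.        ]
scene [ 1.06322051 -0.59146331  1.07252057] [-0.39015527  0.47172763 -0.79072872] 494.3673340924526 [0.0074656 0.        0.        0.        0.       ]
```

View pics/top0.png

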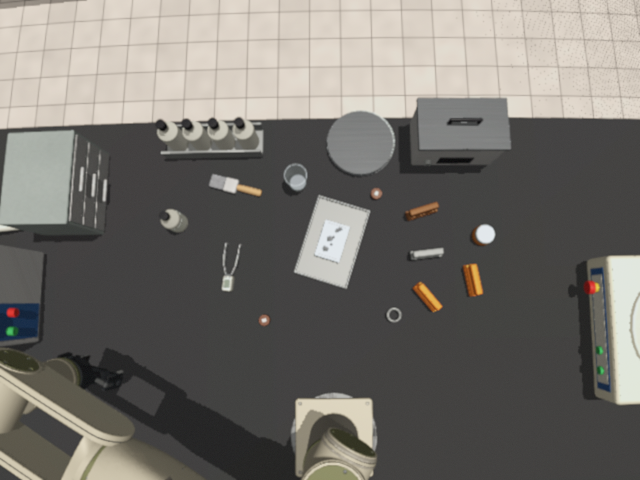

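View pics/scene0.png

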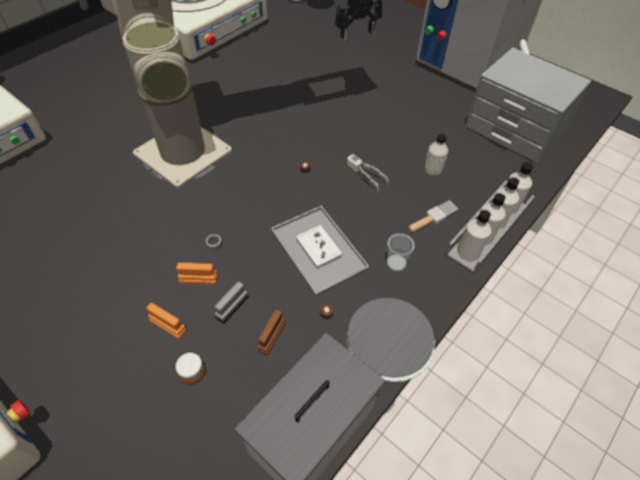

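The top view shows the tray at (333,242) with the coupon in it, the grey scraper at (427,254) and the tweezers at (231,265) with tips up (+x). The orange and brown blocks at (428,297), (473,280) and (421,211) are look-alikes. Next I'll measure by masks and view a crop.

Run:
```python
from h import *
f=dict(np.load("pics/top0.npz")); C=cloud(f); c=f["color"].astype(int)
a=c[190:295,285:375]; b=c[225:305,205:255]; d=c[235:270,400:455]
def up(x,s): return cv2.resize(x.astype(np.uint8)[:,:,::-1],None,fx=s,fy=s,interpolation=cv2.INTER_CUBIC)
A=up(a,5);B=up(b,5);D=up(d,5)
W=np.zeros((600,800,3),np.uint8); W[:525,:450]=A; W[:400,450:700]=B; W[420:595,450:725]=D
cv2.imwrite("pics/crop0.png",W)
bright=(c.min(2)>205)&(np.ptp(c,axis=2)<25)
def big(m,box):
    x0,y0,x1,y1=box; mm=np.zeros(m.shape,np.uint8); mm[y0:y1,x0:x1]=m[y0:y1,x0:x1]
    cs=cv2.findContours(mm,cv2.RETR_EXTERNAL,cv2.CHAIN_APPROX_NONE)[0]
    return max(cs,key=cv2.contourArea)
print("tray colours",c[210,330],c[242,320],c[245,345],c[254,427],c[283,228])
def rect(ct,z):
    P=cast(f,ct.reshape(-1,2),z)[:,:2].astype(np.float32)
    r=cv2.minAreaRect(P*1000); return r
t=big(c.min(2)>110,(285,190,378,295)); print("tray",rect(t,.014))
k=big(c.min(2)>225,(300,205,365,275)); print("coupon",rect(k,.023))
s=big(c.min(2)>90,(400,240,455,268)); print("scraper",rect(s,.062))
# heights
for n,(u,v) in dict(coupon=(338,232),tray=(310,262),scr=(427,254),body=(228,283),bench=(260,270)).items():
    print(n,np.nanmedian(C[v-1:v+2,u-1:u+2].reshape(-1,3),axis=0).round(4))
```

```text
tray colours [199 199 193] [227 232 236] [202 202 197] [186 186 180] [161 170 154]
tray ((561.4624633789062, -1.2393722534179688), (163.3005828857422, 243.03683471679688), 72.25420379638672)
coupon ((561.6348266601562, -1.4884452819824219), (67.30419158935547, 98.86418914794922), 72.48400115966797)
scraper ((517.1574096679688, -269.4396667480469), (25.30474281311035, 94.9461669921875), 6.293731689453125)
coupon [ 0.586  -0.0192  0.0246]
tray [0.4999 0.0642 0.0044]
scr [ 0.5148 -0.2695  0.0624]
body [0.4385 0.2992 0.0357]
bench [ 0.4776  0.2128 -0.0014]
```

View pics/crop0.png

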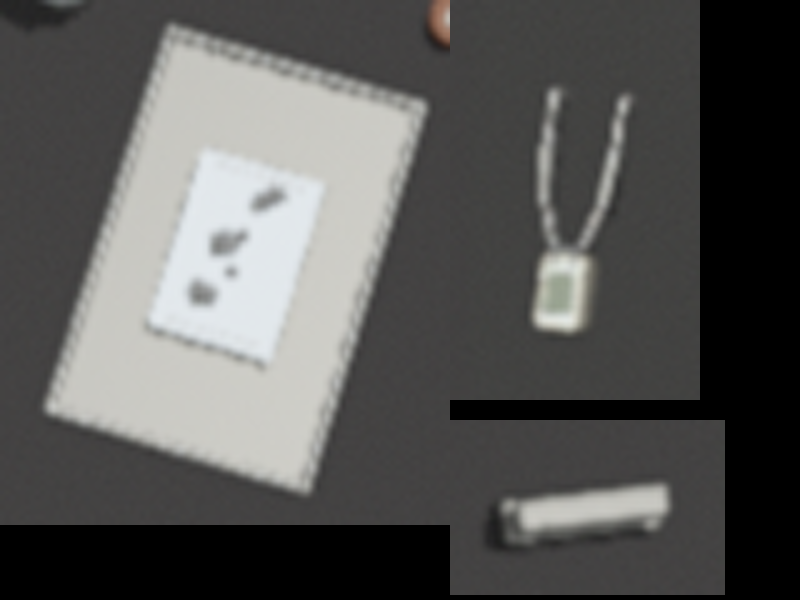

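The crop shows three chips at about px (338,230), (331,238) and (325,248), with one mark visible at (331,244). The tweezer tips are at about (226,244) and (240,245), and the body centre is at (228,283).

Run:
```python
from h import *
def big(m,box):
    x0,y0,x1,y1=box; mm=np.zeros(m.shape,np.uint8); mm[y0:y1,x0:x1]=m[y0:y1,x0:x1]
    return sorted(cv2.findContours(mm,cv2.RETR_EXTERNAL,cv2.CHAIN_APPROX_NONE)[0],key=cv2.contourArea)[::-1]
th=np.deg2rad(-17.75); ax=np.array([np.cos(th),np.sin(th)]); ay=np.array([-ax[1],ax[0]])
for n,boxes in dict(top=[(306,216,354,266),(400,240,455,268),(205,225,255,305)],scene=[(290,220,350,275),(205,275,255,325),(340,150,395,195)]).items():
    f=dict(np.load(f"pics/{n}0.npz")); C=cloud(f); c=f["color"].astype(int); m=c.min(2)
    z=C[...,2]
    def pts(box,lo,hi):
        x0,y0,x1,y1=box; P=C[y0:y1,x0:x1].reshape(-1,3); return P[(P[:,2]>lo)&(P[:,2]<hi)]
    P=pts(boxes[0],.018,.04); r=cv2.minAreaRect((P[:,:2]*1000).astype(np.float32)); print(n,"coupon",r,np.median(P[:,2]))
    k=big(m>215,boxes[0])[0]; r=cv2.minAreaRect((cast(f,k.reshape(-1,2),.023)[:,:2]*1000).astype(np.float32)); print(" coupon col",r)
    mm=np.zeros(m.shape,np.uint8); cv2.fillPoly(mm,[cv2.convexHull(k)],1); mm=cv2.erode(mm,np.ones((3,3)))
    dk=((m<150)&(mm>0)).astype(np.uint8)
    nn,l,st,ce=cv2.connectedComponentsWithStats(dk)
    for i in range(1,nn):
        if st[i,4]>2:
            v,u=np.nonzero(l==i); Q=cast(f,np.c_[u,v],.028)[:,:2]*1000-np.array([561.5,-1.4])
            print("  dark",st[i,4],ce[i].round(1),"cx",(Q@ax).min().round(),(Q@ax).max().round(),"cy",(Q@ay).min().round(),(Q@ay).max().round())
    P=pts(boxes[1],.054,.075); r=cv2.minAreaRect((P[:,:2]*1000).astype(np.float32)); print(" rib",r,np.median(P[:,2]),len(P))
    P=pts(boxes[2],.030,.045); r=cv2.minAreaRect((P[:,:2]*1000).astype(np.float32)); print(" body",r,np.median(P[:,2]),P.mean(0),len(P))
    w=big((m>80),boxes[2]);
    for q in w[:4]: 
        p=q.reshape(-1,2); print("  tw",cv2.contourArea(q),p.min(0),p.max(0))
    if n=="top":
        t=cast(f,[(226,244),(240.2,244.6)],.015); b=cast(f,[(228,283)],.037); print(t,b)
```

```text
top coupon ((556.8578491210938, -20.03326416015625), (114.71678924560547, 111.10726928710938), 72.73654174804688) 0.02331207957858243
 coupon col ((562.2266235351562, -1.52581787109375), (73.21114349365234, 107.0398178100586), 72.350341796875)
  dark 6 [338.5 229.5] cx 33.0 38.0 cy -13.0 -5.0
  dark 8 [328.9 238.5] cx -3.0 6.0 cy 6.0 13.0
  dark 7 [324.9 248.3] cx -32.0 -26.0 cy 9.0 16.0
 rib ((521.4081420898438, -273.66876220703125), (18.05059051513672, 83.0201187133789), 6.656576633453369) 0.0615321451509528 185
 body ((482.886474609375, 297.0277404785156), (45.112327575683594, 130.344970703125), 85.12948608398438) 0.03548148703323916 [0.46286223 0.30016453 0.03532301] 219
  tw 332.0 [221 242] [241 291]
[[0.55447296 0.31261475 0.015     ]
 [0.55230037 0.27009031 0.015     ]] [[0.43841207 0.2989891  0.037     ]]
scene coupon ((560.1245727539062, -1.0450363159179688), (158.7448272705078, 114.41312408447266), 73.96292114257812) 0.024887908809684656
 coupon col ((554.3818969726562, -20.53838348388672), (35.923702239990234, 101.2276382446289), 63.26454544067383)
 rib ((521.1556396484375, -271.8938293457031), (20.819820404052734, 85.57269287109375), 5.7306623458862305) 0.06265535472660576 289
 body ((485.9571533203125, 299.0234069824219), (48.37179946899414, 135.25897216796875), 83.63643646240234) 0.03588825457779385 [0.47324086 0.29965734 0.03592937] 207
  tw 378.5 [347 153] [388 191]
```

```bash
cat > plan.py <<'E'
import sys
from h import *
def psi(q): y=R.from_quat(q).as_matrix()[:,1]; return np.arctan2(y[1],y[0])
def plan(tgt,n,g,start=None):
    """tgt x y z psi_deg ; returns start-of-row tool-frame increments"""
    o=get_obs(); p=np.r_[o["tool_pos"],psi(o["tcp_rot"])] if start is None else np.array(start,float)
    M=R.from_quat(o["tcp_rot"]).as_matrix(); 
    t=np.array(tgt,float); t[3]=np.deg2rad(t[3]); d=t-p; d[3]=(d[3]+np.pi)%(2*np.pi)-np.pi; d/=n
    print("now",p.round(4),np.rad2deg(p[3]).round(2),"tilt",M[:2,2].round(4),"w",round(float(o["grip_width"]),4),"F",np.round(o["force"],1),"t",round(o["clock"],2))
    for i in range(n):
        a=p[3]+i*d[3]; x=np.array([-np.sin(a),np.cos(a)]); y=np.array([np.cos(a),np.sin(a)])
        print([[round(float(d[:2]@x)*100,2),round(float(d[:2]@y)*100,2),round(float(-d[2])*100,2)],[0,0,round(float(-d[3]),3)],g])
if __name__=="__main__":
    v=[float(a) for a in sys.argv[1:]]; plan(v[:4],int(v[4]),v[5])
E
python3 plan.py 0.521 -0.2727 0.33 6.4 18 1
```

```text
now [0.2296 0.5541 0.4038 1.178 ] 67.49 tilt [-0.0007 -0.0015] w 0.0854 F [-0.5  0.5 -0.2] t 0.1
[[-3.25, -3.62, 0.41], [0, 0, 0.059], 1.0]
[[-3.46, -3.42, 0.41], [0, 0, 0.059], 1.0]
[[-3.66, -3.21, 0.41], [0, 0, 0.059], 1.0]
[[-3.84, -2.99, 0.41], [0, 0, 0.059], 1.0]
[[-4.01, -2.76, 0.41], [0, 0, 0.059], 1.0]
[[-4.17, -2.52, 0.41], [0, 0, 0.059], 1.0]
[[-4.31, -2.26, 0.41], [0, 0, 0.059], 1.0]
[[-4.44, -2.01, 0.41], [0, 0, 0.059], 1.0]
[[-4.55, -1.74, 0.41], [0, 0, 0.059], 1.0]
[[-4.64, -1.47, 0.41], [0, 0, 0.059], 1.0]
[[-4.72, -1.19, 0.41], [0, 0, 0.059], 1.0]
[[-4.79, -0.91, 0.41], [0, 0, 0.059], 1.0]
[[-4.83, -0.62, 0.41], [0, 0, 0.059], 1.0]
[[-4.86, -0.34, 0.41], [0, 0, 0.059], 1.0]
[[-4.87, -0.05, 0.41], [0, 0, 0.059], 1.0]
[[-4.86, 0.24, 0.41], [0, 0, 0.059], 1.0]
[[-4.84, 0.53, 0.41], [0, 0, 0.059], 1.0]
[[-4.8, 0.81, 0.41], [0, 0, 0.059], 1.0]
```

play_rows --increments '[[[-3.2,-3.6,0.4],[0,0,0.06],1],[[-3.5,-3.4,0.4],[0,0,0.06],1],[[-3.7,-3.2,0.4],[0,0,0.06],1],[[-3.8,-3.0,0.4],[0,0,0.06],1],[[-4.0,-2.8,0.4],[0,0,0.06],1],[[-4.2,-2.5,0.4],[0,0,0.06],1],[[-4.3,-2.3,0.4],[0,0,0.06],1],[[-4.4,-2.0,0.4],[0,0,0.06],1],[[-4.5,-1.7,0.4],[0,0,0.06],1],[[-4.6,-1.5,0.4],[0,0,0.06],1]]'

```text
clock: 1.35
tool_pos: [0.389, 0.0941, 0.3644]
tcp_rot: [0.477, 0.879, 0.0, 0.0]
force: [0.3, 0.5, -0.2]
grip_width: 0.0855
finger_force: 0.0
```

play_rows --increments '[[[-4.7,-1.2,0.4],[0,0,0.06],1],[[-4.8,-0.9,0.4],[0,0,0.06],1],[[-4.8,-0.6,0.4],[0,0,0.06],1],[[-4.9,-0.3,0.4],[0,0,0.06],1],[[-4.9,0,0.4],[0,0,0.06],1],[[-4.9,0.2,0.4],[0,0,0.06],1],[[-4.8,0.5,0.4],[0,0,0.06],1],[[-4.8,0.8,0.4],[0,0,0.06],1],[[0,0,0],[0,0,0],0.2],[[0,0,0],[0,0,0],0.2]]'

```text
clock: 2.6
tool_pos: [0.5146, -0.273, 0.3319]
tcp_rot: [0.672, 0.741, 0.0, -0.001]
force: [-0.4, 0.8, -0.9]
grip_width: 0.0523
finger_force: 0.0
```

```bash
python3 plan.py 0.521 -0.2727 0.206 6.4 5 0.2
```

```text
now [ 0.5146 -0.273   0.3319  0.0979] 5.61 tilt [-0.0013  0.0012] w 0.0523 F [-0.4  0.8 -0.9] t 2.6
[[-0.01, 0.13, 2.52], [0, 0, -0.003], 0.2]
[[-0.01, 0.13, 2.52], [0, 0, -0.003], 0.2]
[[-0.01, 0.13, 2.52], [0, 0, -0.003], 0.2]
[[-0.01, 0.13, 2.52], [0, 0, -0.003], 0.2]
[[-0.01, 0.13, 2.52], [0, 0, -0.003], 0.2]
```

play_rows --increments '[[[0,0.3,2.0],[0,0,-0.014],0.2],[[0,0.3,2.5],[0,0,0],0.2],[[0,0,2.5],[0,0,0],0.2],[[0,0,2.8],[0,0,0],0.2],[[0,0,2.0],[0,0,0],0.2],[[0,0,0.8],[0,0,0],0.2],[[0,0,0],[0,0,0],-1],[[0,0,0],[0,0,0],-1],[[0,0,0],[0,0,0],-1],[[0,0,0],[0,0,0],-1]]'

```text
clock: 3.85
tool_pos: [0.5212, -0.2729, 0.2077]
tcp_rot: [0.666, 0.746, 0.0, 0.001]
force: [0.7, -0.2, 3.0]
grip_width: 0.0168
finger_force: 60.5
```

play_rows --increments '[[[0,0,-1.5],[0,0,0],-1],[[0,0,-2.5],[0,0,0],-1],[[0,0,-1.2],[0,0,0],-1],[[0,0,0],[0,0,0],-1],[[3.2,0.1,0],[0,0,0.06],-1],[[3.2,0.3,0],[0,0,0.06],-1],[[3.2,0.4,0],[0,0,0.06],-1],[[3.2,0.4,0],[0,0,0.06],-1],[[3.2,0,0],[0,0,0.06],-1],[[3.2,0,0],[0,0,0.06],-1]]'

```text
clock: 5.1
tool_pos: [0.5396, -0.0806, 0.2575]
tcp_rot: [0.79, 0.613, -0.001, -0.001]
force: [-0.3, -0.8, -2.0]
grip_width: 0.0168
finger_force: 59.9
```

```bash
python3 plan.py 0.5029 0.0174 0.24 -17.7 4 -1
python3 - <<'E'
from h import *
f=grab_frame("scene"); save(f,"s1",(200,180,420,345),3)
E
```

```text
now [ 0.5396 -0.0806  0.2575 -0.2501] -14.33 tilt [-0.0018  0.0004] w 0.0168 F [-0.3 -0.8 -2. ] t 5.1
[[2.15, -1.5, 0.44], [0, 0, 0.015], -1.0]
[[2.13, -1.53, 0.44], [0, 0, 0.015], -1.0]
[[2.1, -1.56, 0.44], [0, 0, 0.015], -1.0]
[[2.08, -1.59, 0.44], [0, 0, 0.015], -1.0]
```

View pics/s1.png

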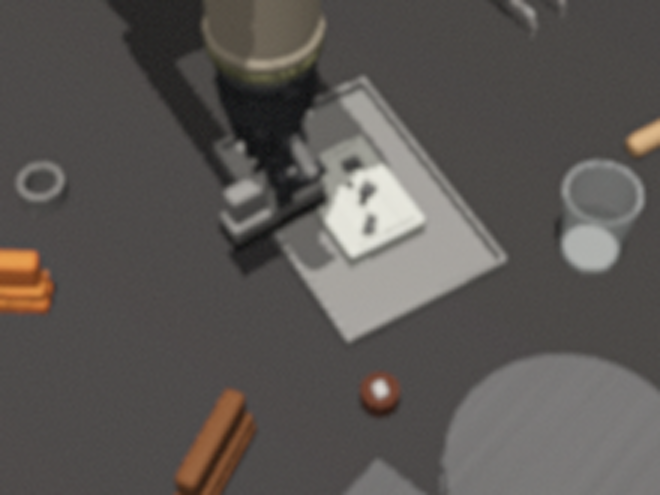

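The scraper is held level and centred at (270,205) in the crop. All three chips are still on the coupon, at (352,163), (367,190) and (371,222).

play_rows --increments '[[[2.1,-2.0,0],[0,0,0.02],-1],[[2.1,-2.0,0],[0,0,0.02],-1],[[2.1,-1.2,0],[0,0,0.02],-1],[[2.1,-1.0,0],[0,0,0],-1],[[0,0,1.0],[0,0,0],-1],[[0,0,1.0],[0,0,0],-1],[[0,0,0.2],[0,0,0],-1],[[0,0,0.1],[0,0,0],-1],[[0,0,0.1],[0,0,0],-1],[[0,0,0],[0,0,0],-1]]'

```text
clock: 6.4
tool_pos: [0.5036, 0.0154, 0.2349]
tcp_rot: [0.807, 0.59, 0.0, 0.0]
force: [-0.7, -0.1, -2.2]
grip_width: 0.0169
finger_force: 59.9
```

```bash
python3 plan.py 0.5029 0.0174 0.231 -17.7 1 -1
```

```text
now [ 0.5036  0.0154  0.2349 -0.3083] -17.67 tilt [ 0.0004 -0.0001] w 0.0169 F [-0.7 -0.1 -2.2] t 6.4
[[0.17, -0.12, 0.39], [0, 0, 0.001], -1.0]
```

play_rows --increments '[[[0.2,0,0.1],[0,0,0],-1],[[0,0,0.1],[0,0,0],-1],[[0,0,0.05],[0,0,0],-1],[[0,0,0.05],[0,0,0],-1],[[0,0,0.05],[0,0,0],-1],[[0,0,0],[0,0,0],-1],[[0,0,0],[0,0,0],-1],[[0,0,0],[0,0,0],-1],[[0,0,0],[0,0,0],-1],[[0,0,0],[0,0,0],-1]]'

```text
clock: 7.65
tool_pos: [0.504, 0.0175, 0.2312]
tcp_rot: [0.807, 0.59, -0.0, 0.0]
force: [1.6, 1.1, -2.2]
grip_width: 0.0171
finger_force: 59.9
```

play_rows --increments '[[[0,0.3,0.03],[0,0,0],-1],[[0,0.8,0],[0,0,0],-1],[[0,0.8,0],[0,0,0],-1],[[0,0.8,0],[0,0,0],-1],[[0,0.8,0],[0,0,0],-1],[[0,0.8,0],[0,0,0],-1],[[0,0.8,0],[0,0,0],-1],[[0,0.8,0],[0,0,0],-1],[[0,0.8,0],[0,0,0],-1],[[0,0.8,0],[0,0,0],-1]]'

```text
clock: 8.9
tool_pos: [0.576, -0.0054, 0.2309]
tcp_rot: [0.807, 0.59, -0.0, 0.0]
force: [0.4, -0.0, -2.4]
grip_width: 0.0169
finger_force: 60.0
```

play_rows --increments '[[[0,0.8,0],[0,0,0],-1],[[0,0.6,0],[0,0,0],-1],[[0,0.6,0],[0,0,0],-1],[[0,0.6,0],[0,0,0],-1],[[0,0.6,0],[0,0,0],-1],[[0,0.6,0],[0,0,0],-1],[[0,0.6,0],[0,0,0],-1],[[0,0.4,0],[0,0,0],-1],[[0,0,0],[0,0,0],-1],[[0,0,0],[0,0,0],-1]]'

```text
clock: 10.15
tool_pos: [0.6211, -0.0197, 0.2308]
tcp_rot: [0.807, 0.59, -0.0, -0.0]
force: [0.3, -0.3, -1.6]
grip_width: 0.0168
finger_force: 59.9
```

```bash
python3 plan.py 0.6206 -0.0201 0.231 -17.7 1 -1
python3 - <<'E'
from h import *
f=grab_frame("scene"); save(f,"s2",(250,190,400,302),4)
E
```

```text
now [ 0.6211 -0.0197  0.2308 -0.308 ] -17.64 tilt [-0.0003  0.0001] w 0.0168 F [ 0.3 -0.3 -1.6] t 10.15
[[-0.05, -0.04, -0.02], [0, 0, 0.001], -1.0]
```

View pics/s2.png

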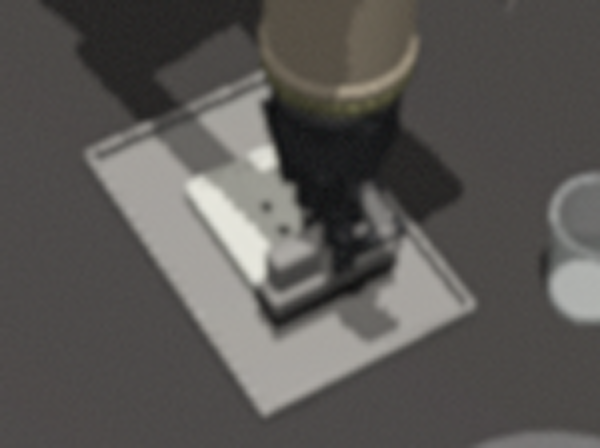

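The coupon is clear behind the scraper, and both marks are visible at crop (266,206) and (284,230). I'll lift off and check the chips.

play_rows --increments '[[[0,0,-1.5],[0,0,0],-1],[[0,0,-2.5],[0,0,0],-1],[[0,0,-1.0],[0,0,0],-1],[[-3.0,-0.5,0],[0,0,-0.06],-1],[[-3.0,-0.5,0],[0,0,-0.06],-1],[[-3.0,-0.5,0],[0,0,-0.06],-1],[[-3.0,-0.5,0],[0,0,-0.06],-1],[[-3.0,-0.5,0],[0,0,-0.06],-1],[[-3.0,-0.5,0],[0,0,-0.06],-1],[[-3.0,-0.5,0],[0,0,-0.06],-1]]'

```text
clock: 11.45
tool_pos: [0.5598, -0.223, 0.2812]
tcp_rot: [0.666, 0.746, 0.0, 0.0]
force: [0.1, 0.0, -1.9]
grip_width: 0.017
finger_force: 59.9
```

```bash
python3 plan.py 0.521 -0.2727 0.26 6.4 4 -1
python3 - <<'E'
from h import *
f=grab_frame("scene"); g=grab_frame("top"); 
W=np.zeros((600,800,3),np.uint8)
a=cv2.resize(f["color"][190:300,250:390],None,fx=3.2,fy=3.2); b=cv2.resize(g["color"][185:295,280:380],None,fx=3.4,fy=3.4)
W[:a.shape[0],:a.shape[1]]=a; W[:b.shape[0],455:455+b.shape[1]]=b; cv2.imwrite("pics/s3.png",W[:380,:,::-1])
E
```

```text
now [ 0.5598 -0.223   0.2812  0.1139] 6.53 tilt [ 0.0003 -0.0002] w 0.017 F [ 0.1  0.  -1.9] t 11.45
[[-1.12, -1.11, 0.53], [0, 0, 0.001], -1.0]
[[-1.12, -1.1, 0.53], [0, 0, 0.001], -1.0]
[[-1.12, -1.1, 0.53], [0, 0, 0.001], -1.0]
[[-1.12, -1.1, 0.53], [0, 0, 0.001], -1.0]
```

View pics/s3.png

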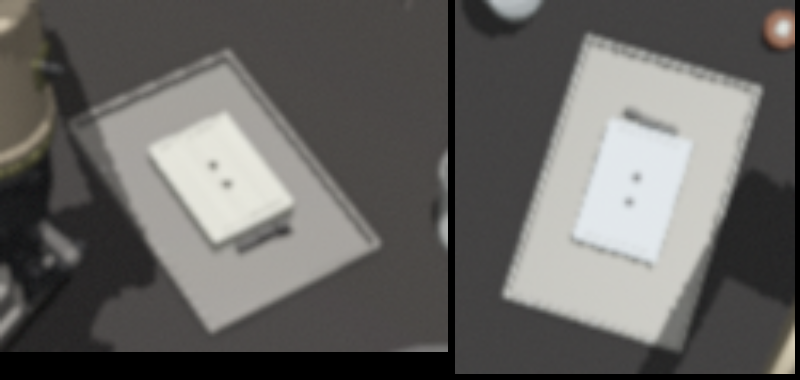

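All three chips lie in the tray beside the coupon's far edge (a dark row at (650,122) in the right panel). Both marks are clean. Now I'll put the scraper back.

play_rows --increments '[[[-1.3,-1.1,0.5],[0,0,0],-1],[[-1.3,-1.1,0.5],[0,0,0],-1],[[-1.3,-1.1,0.5],[0,0,0],-1],[[-0.6,-1.1,0.5],[0,0,0],-1],[[0,0,2.0],[0,0,0],-1],[[0,0,2.0],[0,0,0],-1],[[0,0,0.8],[0,0,0],-1],[[0,0,0.3],[0,0,0],-1],[[0,0,0.15],[0,0,0],-1],[[0,0,0],[0,0,0],-1]]'

```text
clock: 12.8
tool_pos: [0.5218, -0.2718, 0.2089]
tcp_rot: [0.666, 0.746, 0.0, 0.0]
force: [0.7, -0.0, -2.8]
grip_width: 0.0171
finger_force: 59.9
```

Run:
```python
from h import *
print(get_obs()["tool_pos"],get_obs()["force"])
for n,box in dict(top=(300,205,362,275),scene=(290,220,350,275)).items():
    f=grab_frame(n); c=f["color"].astype(int).min(2).astype(np.uint8)
    x0,y0,x1,y1=box; m=np.zeros_like(c); m[y0:y1,x0:x1]=(c[y0:y1,x0:x1]>190)
    k=max(cv2.findContours(m,cv2.RETR_EXTERNAL,cv2.CHAIN_APPROX_NONE)[0],key=cv2.contourArea)
    print(n,cv2.minAreaRect((cast(f,k.reshape(-1,2),.023)[:,:2]*1000).astype(np.float32)))
    mm=np.zeros_like(c); cv2.fillPoly(mm,[cv2.convexHull(k)],1); mm=cv2.erode(mm,np.ones((5,5)))
    d=np.where(mm>0,np.clip(np.median(c[mm>0])-20-c.astype(float),0,None),0)
    nn,l,st,ce=cv2.connectedComponentsWithStats((d>15).astype(np.uint8))
    for i in range(1,nn):
        v,u=np.nonzero(l==i); w=d[v,u]; p=((u*w).sum()/w.sum(),(v*w).sum()/w.sum()); print(st[i,4],np.round(p,2),cast(f,[p],.023)[0].round(4))
```

```text
[ 0.52183674 -0.27179119  0.20893063] [ 0.71303863 -0.02700012 -2.77027861]
top ((557.7522583007812, -1.2166900634765625), (142.96163940429688, 222.41941833496094), 72.57208251953125)
42 [335.2 220. ] [ 0.6216 -0.0113  0.023 ]
1 [333. 237.] [ 0.5712 -0.0044  0.023 ]
1 [331. 244.] [0.5506 0.0016 0.023 ]
2 [316.45 256.  ] [0.5158 0.0442 0.023 ]
1 [320. 257.] [0.5128 0.0339 0.023 ]
2 [322.46 258.  ] [0.5098 0.0267 0.023 ]
1 [326. 259.] [0.5068 0.0165 0.023 ]
2 [332.43 261.  ] [ 0.5008 -0.0022  0.023 ]
1 [336. 262.] [ 0.4978 -0.0125  0.023 ]
scene ((559.8851318359375, 1.9700431823730469), (75.75241088867188, 110.5927734375), 72.20928192138672)
6 [316.16 241.22] [0.5494 0.005  0.023 ]
7 [320.38 247.06] [ 0.5703 -0.002   0.023 ]
```

play_rows --increments '[[[0,0,0.08],[0,0,0],-1],[[0,0,0.04],[0,0,0],-1],[[0,0,0],[0,0,0],-1],[[0,0,0],[0,0,0],0],[[0,0,0],[0,0,0],0.2],[[0,0,0],[0,0,0],0.2],[[0,0,0],[0,0,0],0.2],[[0,0,0],[0,0,0],0.2],[[0,0,-2.0],[0,0,0],0.2],[[0,0,-3.0],[0,0,0],0.2]]'

```text
clock: 14.15
tool_pos: [0.5211, -0.2716, 0.2579]
tcp_rot: [0.666, 0.746, -0.0, -0.001]
force: [0.8, -0.7, 0.7]
grip_width: 0.0513
finger_force: 0.0
```

```bash
python3 plan.py 0.505 0.2945 0.31 85.7 20 0.6
python3 - <<'E'
from h import *
f=grab_frame("scene"); C=cloud(f); P=C[270:330,200:260].reshape(-1,3); P=P[(P[:,2]>.054)&(P[:,2]<.075)]
print(cv2.minAreaRect((P[:,:2]*1000).astype(np.float32)),np.median(P[:,2]))
E
```

```text
now [ 0.5211 -0.2716  0.2579  0.112 ] 6.42 tilt [-0.0014  0.0009] w 0.0513 F [ 0.8 -0.7  0.7] t 14.15
[[2.82, 0.24, -0.26], [0, 0, -0.069], 0.6]
[[2.8, 0.43, -0.26], [0, 0, -0.069], 0.6]
[[2.76, 0.62, -0.26], [0, 0, -0.069], 0.6]
[[2.71, 0.81, -0.26], [0, 0, -0.069], 0.6]
[[2.65, 1.0, -0.26], [0, 0, -0.069], 0.6]
[[2.57, 1.18, -0.26], [0, 0, -0.069], 0.6]
[[2.49, 1.35, -0.26], [0, 0, -0.069], 0.6]
[[2.39, 1.52, -0.26], [0, 0, -0.069], 0.6]
[[2.28, 1.68, -0.26], [0, 0, -0.069], 0.6]
[[2.15, 1.84, -0.26], [0, 0, -0.069], 0.6]
[[2.02, 1.98, -0.26], [0, 0, -0.069], 0.6]
[[1.88, 2.12, -0.26], [0, 0, -0.069], 0.6]
[[1.73, 2.24, -0.26], [0, 0, -0.069], 0.6]
[[1.57, 2.36, -0.26], [0, 0, -0.069], 0.6]
[[1.4, 2.46, -0.26], [0, 0, -0.069], 0.6]
[[1.23, 2.55, -0.26], [0, 0, -0.069], 0.6]
[[1.05, 2.63, -0.26], [0, 0, -0.069], 0.6]
[[0.87, 2.7, -0.26], [0, 0, -0.069], 0.6]
[[0.68, 2.75, -0.26], [0, 0, -0.069], 0.6]
[[0.49, 2.79, -0.26], [0, 0, -0.069], 0.6]
((480.9214782714844, -271.4112854003906), (47.780853271484375, 128.48846435546875), 67.9829330444336) 0.06280444258366949
```

play_rows --increments '[[[2.8,0.2,-0.8],[0,0,-0.07],0.6],[[2.8,0.4,-0.8],[0,0,-0.07],0.6],[[2.8,0.6,-0.8],[0,0,-0.07],0.6],[[2.7,0.8,-0.4],[0,0,-0.07],0.6],[[2.7,1.0,-0.4],[0,0,-0.07],0.6],[[2.6,1.2,0],[0,0,-0.07],0.6],[[2.5,1.4,0],[0,0,-0.07],0.6],[[2.4,1.5,0],[0,0,-0.07],0.6],[[2.3,1.7,0],[0,0,-0.07],0.6],[[2.1,1.8,0],[0,0,-0.07],0.6]]'

```text
clock: 15.45
tool_pos: [0.5116, 0.0128, 0.2909]
tcp_rot: [0.369, 0.929, 0.0, 0.001]
force: [0.8, -0.4, 0.6]
grip_width: 0.0679
finger_force: 0.0
```

play_rows --increments '[[[2.0,2.0,0],[0,0,-0.07],0.6],[[1.9,2.1,0],[0,0,-0.07],0.6],[[1.7,2.2,0],[0,0,-0.07],0.6],[[1.6,2.4,0],[0,0,-0.07],0.6],[[1.4,2.5,0],[0,0,-0.07],0.6],[[1.2,2.5,0],[0,0,-0.07],0.6],[[1.0,2.6,0],[0,0,-0.07],0.6],[[0.8,2.6,0],[0,0,-0.07],0.6],[[0.6,2.7,0],[0,0,-0.07],0.6],[[0,0,0],[0,0,-0.05],0.6]]'

```text
clock: 16.7
tool_pos: [0.5029, 0.266, 0.2909]
tcp_rot: [0.037, 0.999, 0.001, 0.001]
force: [-0.1, -0.6, -0.1]
grip_width: 0.0683
finger_force: 0.0
```

```bash
python3 plan.py 0.505 0.2945 0.19 85.7 4 0.6
python3 - <<'E'
from h import *
f=grab_frame("scene"); g=grab_frame("top"); C=cloud(f)
P=C[270:330,200:260].reshape(-1,3); P=P[(P[:,2]>.054)&(P[:,2]<.075)]
print("rib",cv2.minAreaRect((P[:,:2]*1000).astype(np.float32)),np.median(P[:,2]))
W=np.zeros((480,800,3),np.uint8)
a=cv2.resize(f["color"][130:220,330:410],None,fx=5,fy=5); b=cv2.resize(g["color"][220:310,200:275],None,fx=5,fy=5)
W[:a.shape[0],:a.shape[1]]=a; W[:b.shape[0],405:405+b.shape[1]]=b; cv2.imwrite("pics/s4.png",W[:,:,::-1])
E
```

```text
now [0.5029 0.266  0.2909 1.4961] 85.72 tilt [0.0019 0.0012] w 0.0683 F [-0.1 -0.6 -0.1] t 16.7
[[0.0, 0.72, 2.52], [0, 0, 0.0], 0.6]
[[0.0, 0.72, 2.52], [0, 0, 0.0], 0.6]
[[0.0, 0.72, 2.52], [0, 0, 0.0], 0.6]
[[0.0, 0.72, 2.52], [0, 0, 0.0], 0.6]
rib ((475.4153137207031, -281.35882568359375), (118.4500503540039, 85.36692810058594), 12.973348617553711) 0.06242540639702895
```

View pics/s4.png

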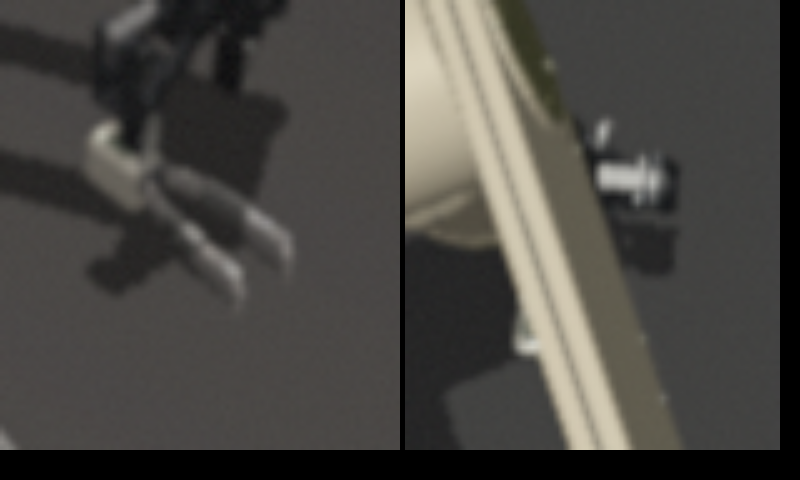

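Scene crop: the tweezers are untouched, with tip ends at crop (240,308) and (288,275) and the gripper above the body side. The arm hides them in the top view. I'll cross-check the tips on the bench plane.

Run:
```python
from h import *
f=dict(np.load("pics/scene0.npz")); 
t=cast(f,[(378,191.3),(387.8,185)],.0)[:,:2]; m=t.mean(0); d=t[1]-t[0]; print(t,m,np.linalg.norm(d),np.rad2deg(np.arctan2(-d[0],d[1])))
C=cloud(f); P=C[150:182,340:372].reshape(-1,3); P=P[(P[:,2]>.033)&(P[:,2]<.042)]; print(cv2.minAreaRect((P[:,:2]*1000).astype(np.float32)))
P=C[150:195,340:395].reshape(-1,3); P=P[(P[:,2]>.022)&(P[:,2]<.042)]; print(np.c_[np.histogram(P[:,0],bins=np.arange(.40,.58,.01))[1][:-1],np.histogram(P[:,0],bins=np.arange(.40,.58,.01))[0]].T.round(2))
a=np.deg2rad(-4.3)
for o in (.05,): print(m-o*np.array([np.cos(a),np.sin(a)]))
```

```text
[[0.55272974 0.27727422]
 [0.55919801 0.31719356]] [0.55596388 0.29723389] 0.04043998078010649 -9.203850990369721
((471.84063720703125, 301.6559143066406), (39.571533203125, 106.97518920898438), 75.92642974853516)
[[ 0.4   0.41  0.42  0.43  0.44  0.45  0.46  0.47  0.48  0.49  0.5   0.51
   0.52  0.53  0.54  0.55  0.56]
 [ 0.    3.   25.   25.   28.   31.   29.   19.   14.   26.   26.   27.
  21.   12.   15.    8.    0.  ]]
[0.50610462 0.30098283]
```

play_rows --increments '[[[0,1.5,0],[0,0,0.015],0.6],[[0.2,1.5,0],[0,0,0],0.6],[[0,0,2.5],[0,0,0],0.6],[[0,0,3.0],[0,0,0],0.6],[[0,0,3.0],[0,0,0],0.6],[[0,0,1.5],[0,0,0],0.6],[[0,0,0.7],[0,0,0],0.6],[[0,0,0.2],[0,0,0],0.6],[[0,0,0],[0,0,0],0.6],[[0,0,0],[0,0,0],0.6]]'

```text
clock: 18.05
tool_pos: [0.504, 0.2943, 0.1812]
tcp_rot: [0.047, 0.999, 0.0, 0.001]
force: [0.1, -0.1, -0.6]
grip_width: 0.0684
finger_force: 0.0
```

```bash
python3 plan.py 0.505 0.296 0.181 84.8 1 0.6
```

```text
now [0.504  0.2943 0.1812 1.4769] 84.62 tilt [0.0015 0.0007] w 0.0684 F [ 0.1 -0.1 -0.6] t 18.05
[[-0.08, 0.17, 0.02], [0, 0, -0.003], 0.6]
```

play_rows --increments '[[[-0.1,0.15,0],[0,0,0],0.2],[[0,0,0],[0,0,0],0.1],[[0,0,0],[0,0,0],0.0],[[0,0,0],[0,0,0],-0.05],[[0,0,0],[0,0,0],-0.1],[[0,0,0],[0,0,0],-0.15],[[0,0,0],[0,0,0],-0.2],[[0,0,0],[0,0,0],-0.22],[[0,0,0],[0,0,0],-0.22],[[0,0,0],[0,0,0],-0.22]]'

```text
clock: 19.3
tool_pos: [0.5054, 0.2958, 0.1812]
tcp_rot: [0.047, 0.999, 0.001, 0.001]
force: [1.9, 0.6, 5.8]
grip_width: 0.0334
finger_force: 8.6
```

play_rows --increments '[[[0,0,-0.3],[0,0,0],-0.22],[[0,0,-0.8],[0,0,0],-0.22],[[0,0,-1.5],[0,0,0],-0.22],[[0,0,-2.0],[0,0,0],-0.22],[[0,0,-1.5],[0,0,0],-0.22],[[0,0,-0.5],[0,0,0],-0.22],[[0,0,0],[0,0,0],-0.22],[[0,0,0],[0,0,0],-0.22],[[0,0,0],[0,0,0],-0.22],[[0,0,0],[0,0,0],-0.22]]'

```text
clock: 20.55
tool_pos: [0.5045, 0.2954, 0.2456]
tcp_rot: [0.047, 0.999, -0.0, -0.0]
force: [0.3, 0.5, -0.2]
grip_width: 0.0331
finger_force: 7.6
```

Run:
```python
from h import *
o=get_obs();print(o["tool_pos"],o["force"],o["grip_width"])
f=grab_frame("scene"); np.savez("pics/s5.npz",**f); save(f,"s5",(310,90,430,190),6)
```

```text
[0.5045016  0.29543957 0.24560096] [ 0.32711529  0.52328136 -0.1942782 ] 0.033066359129528274
```

View pics/s5.png

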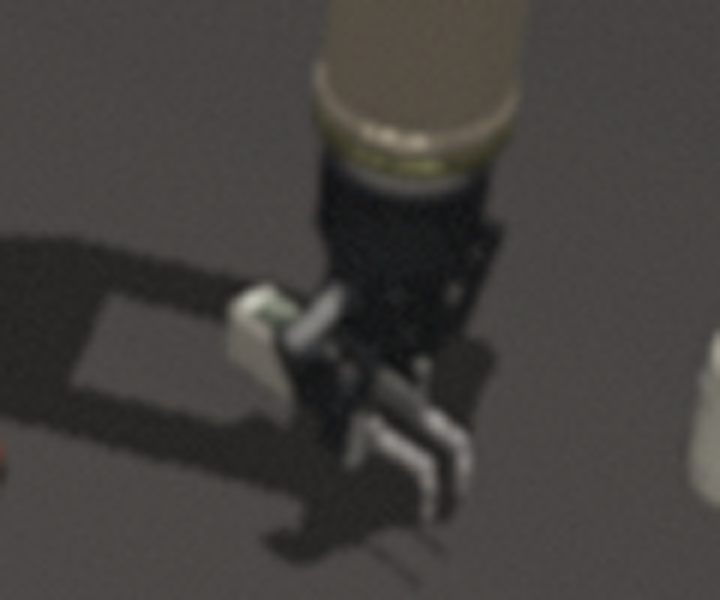

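The tweezers are held level, squeezed, with tips at about px (381.5,176.7) and (386.7,171.7). I'll check the tip gap and plan the transfer.

```bash
python3 - <<'E'
from h import *
f=dict(np.load("pics/s5.npz"))
for z in (.055,.064,.073):
    t=cast(f,[(381.5,176.7),(386.7,171.7)],z)[:,:2]; m=t.mean(0); d=t[1]-t[0]; print(z,m,np.linalg.norm(d),np.linalg.norm(m-[.5045,.2954]),np.rad2deg(np.arctan2(-d[0],d[1])))
E
python3 plan.py 0.576 0.048 0.2456 -17.75 18 -0.22
```

```text
0.055 [0.55177862 0.2979926 ] 0.02623925694297233 0.04734965564635194 1.8017029739967476
0.064 [0.55630234 0.29012533] 0.02600716992692913 0.0520701917168001 1.801702973996483
0.073 [0.56082606 0.28225807] 0.02577508291088627 0.05783887618487073 1.8017029739966837
now [0.5046 0.2955 0.2458 1.477 ] 84.62 tilt [-0.0007 -0.0003] w 0.0335 F [-0.9  0.8 -1.8] t 20.6
[[-0.52, -1.33, 0.0], [0, 0, 0.099], -0.22]
[[-0.65, -1.27, 0.0], [0, 0, 0.099], -0.22]
[[-0.78, -1.2, 0.0], [0, 0, 0.099], -0.22]
[[-0.89, -1.12, 0.0], [0, 0, 0.099], -0.22]
[[-1.0, -1.03, 0.0], [0, 0, 0.099], -0.22]
[[-1.09, -0.92, 0.0], [0, 0, 0.099], -0.22]
[[-1.18, -0.81, 0.0], [0, 0, 0.099], -0.22]
[[-1.26, -0.69, 0.0], [0, 0, 0.099], -0.22]
[[-1.32, -0.56, 0.0], [0, 0, 0.099], -0.22]
[[-1.37, -0.43, 0.0], [0, 0, 0.099], -0.22]
[[-1.4, -0.29, 0.0], [0, 0, 0.099], -0.22]
[[-1.42, -0.15, 0.0], [0, 0, 0.099], -0.22]
[[-1.43, -0.01, 0.0], [0, 0, 0.099], -0.22]
[[-1.42, 0.14, 0.0], [0, 0, 0.099], -0.22]
[[-1.4, 0.28, 0.0], [0, 0, 0.099], -0.22]
[[-1.37, 0.41, 0.0], [0, 0, 0.099], -0.22]
[[-1.32, 0.55, 0.0], [0, 0, 0.099], -0.22]
[[-1.26, 0.68, 0.0], [0, 0, 0.099], -0.22]
```

play_rows --increments '[[[-0.3,-0.7,0],[0,0,0.05],-0.22],[[-0.6,-1.3,0],[0,0,0.1],-0.22],[[-0.7,-1.2,0],[0,0,0.1],-0.22],[[-0.8,-1.2,0],[0,0,0.1],-0.22],[[-1.0,-1.1,0],[0,0,0.1],-0.22],[[-1.0,-1.0,0],[0,0,0.1],-0.22],[[-1.1,-0.9,0],[0,0,0.1],-0.22],[[-1.2,-0.8,0],[0,0,0.1],-0.22],[[-1.3,-0.6,0],[0,0,0.1],-0.22],[[-1.3,-0.5,0],[0,0,0.1],-0.22]]'

```text
clock: 21.85
tool_pos: [0.5409, 0.1633, 0.2462]
tcp_rot: [0.501, 0.865, -0.0, 0.0]
force: [0.3, 0.7, -1.0]
grip_width: 0.0332
finger_force: 7.6
```

play_rows --increments '[[[-1.4,-0.4,0],[0,0,0.1],-0.22],[[-1.4,-0.2,0],[0,0,0.1],-0.22],[[-1.4,-0.1,0],[0,0,0.1],-0.22],[[-1.4,0.1,0],[0,0,0.1],-0.22],[[-1.4,0.2,0],[0,0,0.1],-0.22],[[-1.4,0.4,0],[0,0,0.1],-0.22],[[-1.3,0.5,0],[0,0,0.1],-0.22],[[-1.2,0.6,0],[0,0,0.1],-0.22],[[-0.8,0.4,0],[0,0,0.04],-0.22],[[0,0,0],[0,0,0],-0.22]]'

```text
clock: 23.1
tool_pos: [0.5737, 0.0464, 0.2462]
tcp_rot: [0.809, 0.588, -0.0, 0.0]
force: [-0.7, -0.1, -1.4]
grip_width: 0.0337
finger_force: 7.6
```

```bash
python3 plan.py 0.576 0.048 0.22 -17.75 4 -0.22
```

```text
now [ 0.5737  0.0464  0.2462 -0.3137] -17.97 tilt [-0.0001 -0.0001] w 0.0337 F [-0.7 -0.1 -1.4] t 23.1
[[0.05, 0.04, 0.65], [0, 0, -0.001], -0.22]
[[0.05, 0.04, 0.65], [0, 0, -0.001], -0.22]
[[0.05, 0.04, 0.65], [0, 0, -0.001], -0.22]
[[0.05, 0.04, 0.65], [0, 0, -0.001], -0.22]
```

play_rows --increments '[[[0.2,0.2,0.7],[0,0,0],-0.22],[[0,0,0.9],[0,0,0],-0.22],[[0,0,0.9],[0,0,0],-0.22],[[0,0,0.6],[0,0,0],-0.22],[[0,0,0],[0,0,0],-0.22],[[0,0,0],[0,0,0],-0.22],[[0,0,0],[0,0,0],-0.22],[[0,0,0],[0,0,0],-0.22],[[0,0,0],[0,0,0],-0.22],[[0,0,0],[0,0,0],-0.22]]'

```text
clock: 24.35
tool_pos: [0.5762, 0.0484, 0.2153]
tcp_rot: [0.809, 0.588, 0.0, 0.0]
force: [0.9, 0.1, -0.8]
grip_width: 0.0335
finger_force: 7.6
```

Run:
```python
from h import *
o=get_obs();print(o["tool_pos"],o["force"],o["grip_width"])
f=grab_frame("scene"); g=grab_frame("top"); np.savez("pics/s6.npz",**f)
a=cv2.resize(f["color"][205:275,285:360],None,fx=6,fy=6,interpolation=cv2.INTER_CUBIC); b=cv2.resize(g["color"][200:280,300:365],None,fx=5,fy=5,interpolation=cv2.INTER_CUBIC)
W=np.zeros((430,800,3),np.uint8); W[:a.shape[0],:a.shape[1]]=a; W[:b.shape[0],460:460+b.shape[1]]=b; cv2.imwrite("pics/s6.png",W[:,:,::-1])
```

```text
[0.57619269 0.04839072 0.21525121] [ 0.89989136  0.13905807 -0.76903904] 0.03348290861395824
```

View pics/s6.png

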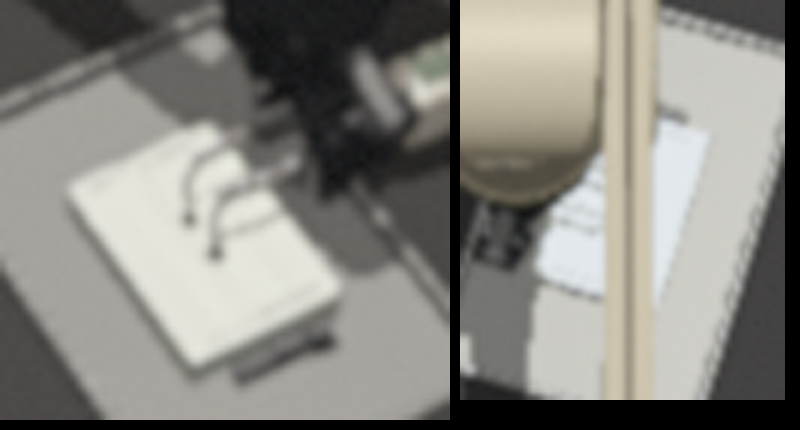

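Scene crop: both tip shafts come down onto the two dark spots at (189,218) and (215,253), and their columns line up with the marks to within 0.5 px. Descending gently.

play_rows --increments '[[[0,0,0.3],[0,0,0],-0.22],[[0,0,0.3],[0,0,0],-0.22],[[0,0,0.2],[0,0,0],-0.22],[[0,0,0.1],[0,0,0],-0.22],[[0,0,0.05],[0,0,0],-0.22],[[0,0,0],[0,0,0],-0.22],[[0,0,0],[0,0,0],-0.22],[[0,0,0],[0,0,0],-0.22],[[0,0,0],[0,0,0],-0.22],[[0,0,0],[0,0,0],-0.22]]'

```text
clock: 25.7
tool_pos: [0.5762, 0.0484, 0.2057]
tcp_rot: [0.809, 0.588, 0.0, -0.0]
force: [-0.4, -0.1, -0.9]
grip_width: 0.0334
finger_force: 7.6
```

```bash
cat > st.py <<'E'
from h import *
F=[];M=[]
for i in range(6):
    f=grab_frame("scene"); o=get_obs(); F.append(o["force"]);M.append(o["moment"])
print(o["tool_pos"].round(4),np.mean(F,0).round(2),np.std(F,0).round(2),np.mean(M,0).round(3),o["grip_width"],o["finger_force"],o["clock"])
E
python3 st.py
```

```text
[0.5762 0.0484 0.2057] [ 0.18 -0.2  -0.97] [0.34 0.51 0.4 ] [-0.003  0.008  0.01 ] 0.03353553439943408 7.608948355918983 26.0
```

play_rows --increments '[[[0,0,0.04],[0,0,0],-0.22],[[0,0,0.04],[0,0,0],-0.22],[[0,0,0.04],[0,0,0],-0.22],[[0,0,0.03],[0,0,0],-0.22],[[0,0,0],[0,0,0],-0.22],[[0,0,0],[0,0,0],-0.22],[[0,0,0],[0,0,0],-0.22],[[0,0,0],[0,0,0],-0.22],[[0,0,0],[0,0,0],-0.22],[[0,0,0],[0,0,0],-0.22]]'

```text
clock: 27.25
tool_pos: [0.5762, 0.0484, 0.2042]
tcp_rot: [0.809, 0.588, 0.0, 0.0]
force: [-0.0, 0.4, -1.0]
grip_width: 0.0337
finger_force: 7.6
```

```bash
python3 st.py
```

```text
[0.5762 0.0484 0.2042] [ 0.07 -0.16 -0.95] [0.53 0.29 0.41] [-0.028  0.002  0.006] 0.033654609766889415 7.636911986628547 27.55
```

play_rows --increments '[[[0,0,0.03],[0,0,0],-0.22],[[0,0,0.03],[0,0,0],-0.22],[[0,0,0.02],[0,0,0],-0.22],[[0,0,0],[0,0,0],-0.22],[[0,0,0],[0,0,0],-0.22],[[0,0,0],[0,0,0],-0.22],[[0,0,0],[0,0,0],-0.22],[[0,0,0],[0,0,0],-0.22],[[0,0,0],[0,0,0],-0.22],[[0,0,0],[0,0,0],-0.22]]'

```text
clock: 28.8
tool_pos: [0.5762, 0.0484, 0.2034]
tcp_rot: [0.809, 0.588, 0.0, 0.0]
force: [-0.5, -0.5, -1.2]
grip_width: 0.0334
finger_force: 7.3
```

```bash
python3 st.py
```

```text
[0.5762 0.0484 0.2034] [ 0.43  0.27 -0.37] [0.55 0.34 0.47] [-0.037  0.022 -0.007] 0.033426425056380014 7.313732877373695 29.1
```

play_rows --increments '[[[0,0,0.03],[0,0,0],-0.22],[[0,0,0.02],[0,0,0],-0.22],[[0,0,0],[0,0,0],-0.22],[[0,0,0],[0,0,0],-0.22],[[0,0,0],[0,0,0],-0.22],[[0,0,0],[0,0,0],-0.22],[[0,0,0],[0,0,0],-0.22],[[0,0,0],[0,0,0],-0.22],[[0,0,0],[0,0,0],-0.22],[[0,0,0],[0,0,0],-0.22]]'

```text
clock: 30.35
tool_pos: [0.5762, 0.0484, 0.2029]
tcp_rot: [0.809, 0.588, -0.0, -0.0]
force: [0.3, -0.3, 0.0]
grip_width: 0.0336
finger_force: 7.0
```

```bash
python3 st.py
python3 - <<'E'
from h import *
f=grab_frame("scene"); np.savez("pics/s7.npz",**f)
g=dict(np.load("pics/s5.npz"))
a=f["color"][222:262,295:340]; b=g["color"][222:262,295:340]
W=np.hstack([cv2.resize(x,None,fx=8.5,fy=8.5,interpolation=cv2.INTER_CUBIC) for x in (a,b)]); cv2.imwrite("pics/s7.png",W[:,:,::-1])
E
```

```text
[0.5762 0.0484 0.2029] [ 0.16  0.53 -0.33] [0.42 0.36 0.41] [-0.022  0.027 -0.005] 0.03345340028326078 6.971528604626656 30.65
```

View pics/s7.png

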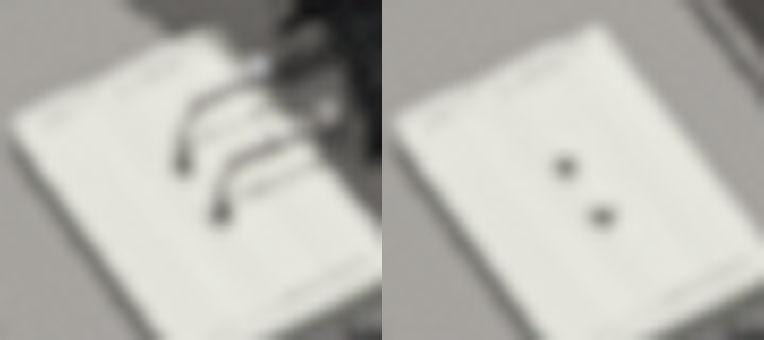

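Left is now, right is the bare marks. The shafts end inside the spots at (183,162) and (221,213), against bare marks at (183,166) and (219,216). I'll check the pixel columns for where the tips end.

Run:
```python
from h import *
f=dict(np.load("pics/s7.npz"));g=dict(np.load("pics/s5.npz"))
a=f["color"].min(2).astype(int);b=g["color"].min(2).astype(int)
for (x,y) in ((313,235),(317,240)):
    print(np.hstack([a[y:y+12,x:x+8],np.full((12,1),-1),b[y:y+12,x:x+8]]))
# prediction from TCP
p=np.array([.5762,.0484]);th=np.deg2rad(-107.9);fx=np.array([np.cos(th),np.sin(th)]);l=np.array([-fx[1],fx[0]])
t=[np.r_[p+.05*fx+s*.0115*l,.023] for s in(1,-1)]; print(np.round(t,4),proj(f,t), "1mm along fwd px",proj(f,[t[0]+np.r_[fx*.001,0]])-proj(f,[t[0]]))
```

```text
[[219 219 214 198 177 182 202 212  -1 219 219 218 219 219 218 218 218]
 [219 218 209 191 185 200 209 213  -1 219 219 219 219 218 219 218 217]
 [219 215 199 180 189 201 202 205  -1 218 220 219 219 219 219 219 218]
 [218 212 189 164 179 197 204 209  -1 218 218 220 220 220 219 219 219]
 [217 210 182 151 170 202 214 216  -1 218 217 215 212 214 219 220 219]
 [216 206 171 134 164 206 219 215  -1 216 210 194 181 191 211 219 219]
 [216 204 168 127 158 203 218 210  -1 215 205 174 141 164 203 217 220]
 [217 209 186 160 176 206 215 200  -1 217 209 186 160 176 206 219 220]
 [219 215 208 198 204 214 210 188  -1 218 215 207 197 203 214 220 222]
 [219 218 216 214 216 217 206 175  -1 219 218 215 214 215 218 220 221]
 [220 219 218 217 217 215 199 161  -1 220 219 217 217 217 217 214 212]
 [220 220 219 218 216 210 187 140  -1 221 220 219 218 216 211 195 177]]
[[164 206 219 215 200 176 164 162  -1 191 211 219 219 219 218 217 218]
 [158 203 218 210 185 164 172 190  -1 164 203 217 220 219 218 218 217]
 [176 206 215 200 180 180 199 210  -1 176 206 219 220 220 219 218 217]
 [204 214 210 188 178 197 207 205  -1 203 214 220 222 221 220 219 219]
 [216 217 206 175 171 194 200 193  -1 215 218 220 221 221 220 220 219]
 [217 215 199 161 155 186 202 204  -1 217 217 214 212 212 215 219 220]
 [216 210 187 140 131 178 210 217  -1 216 211 195 177 178 198 216 220]
 [217 208 181 137 133 181 213 221  -1 216 207 180 143 145 185 213 220]
 [218 212 196 173 174 198 217 221  -1 218 212 194 172 171 198 217 220]
 [219 217 212 204 204 214 219 221  -1 219 217 212 204 204 212 218 221]
 [221 219 217 216 215 218 219 219  -1 220 220 218 216 215 217 219 219]
 [220 220 220 218 217 217 218 219  -1 220 220 219 218 217 217 218 218]]
[[ 0.5718 -0.0027  0.023 ]
 [ 0.5499  0.0044  0.023 ]] [[320.61918628 247.50676499]
 [316.14529817 241.46676104]] 1mm along fwd px [[-0.32596173  0.15575534]]
```

The tips end within about 1.5 mm of the mark centres, and the force shift (about 0.6 N) together with the finger-force change indicates contact. I'll add a slight preload, then check the state and the scraper.

play_rows --increments '[[[0,0,0.02],[0,0,0],-0.22],[[0,0,0.02],[0,0,0],-0.22],[[0,0,0],[0,0,0],-0.22],[[0,0,0],[0,0,0],-0.22],[[0,0,0],[0,0,0],-0.22],[[0,0,0],[0,0,0],-0.22],[[0,0,0],[0,0,0],-0.22],[[0,0,0],[0,0,0],-0.22],[[0,0,0],[0,0,0],-0.22],[[0,0,0],[0,0,0],-0.22]]'

```text
clock: 31.95
tool_pos: [0.5762, 0.0484, 0.2025]
tcp_rot: [0.809, 0.588, -0.0, 0.0]
force: [-0.2, 0.8, -0.0]
grip_width: 0.0335
finger_force: 6.6
```

```bash
python3 st.py
python3 - <<'E'
from h import *
f=grab_frame("scene"); g=dict(np.load("pics/s7.npz")); C=cloud(f)
a=f["color"].min(2).astype(int)
for (x,y) in ((313,237),(317,243)): print(a[y:y+7,x:x+7])
P=C[270:330,205:255].reshape(-1,3); P=P[(P[:,2]>.054)&(P[:,2]<.075)]
print("rib",cv2.minAreaRect((P[:,:2]*1000).astype(np.float32)),np.median(P[:,2]),len(P))
E
```

```text
[0.5762 0.0484 0.2025] [ 0.17  0.29 -0.21] [0.4  0.5  0.26] [-0.021  0.02   0.021] 0.0335192977166957 6.59464068710804 32.25
[[219 215 200 181 188 201 202]
 [218 211 188 164 179 197 204]
 [216 208 176 145 170 202 215]
 [216 204 167 129 164 206 220]
 [216 204 165 125 159 204 218]
 [217 209 186 161 177 206 213]
 [218 216 208 198 204 214 209]]
[[204 214 209 187 179 196 208]
 [216 217 205 176 173 193 196]
 [217 216 200 166 159 178 189]
 [217 210 189 148 136 172 201]
 [217 208 181 143 137 179 212]
 [217 212 196 174 174 198 217]
 [219 217 212 205 204 213 219]]
rib ((483.82525634765625, -280.8883056640625), (107.77335357666016, 85.34202575683594), 15.889525413513184) 0.06233835128874893 292
```

```bash
python3 -c "
from workcell import *
print(job_done())"
```

```text
the job is handed in; nothing more can be done
None
```

I handed the job in at about 32 s: the three chips are in the tray, the scraper stands upright on the bench, and the tweezers are held with one tip resting on each dark spot (about 0.7 N, estimated); the hand-in returned no verdict.

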